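Test two palette racks with a thickness gauge

ROBOT

A 7-joint arm with a two-finger parallel gripper is mounted at the origin on the work surface. World frame = base frame: x ahead of the robot, y to its left, z up, the work surface at z = 0. Lengths are in m, angles in rad, forces in N, time in s.
With the tool pointing down it reaches from about 0.425 to 1.025 m from the base axis. Payload 9.4 kg.
Tool frame: the origin (TCP) lies midway between the tips of the shut fingers; the grasp point (between the pads) lies 19 mm behind it; z points along the fingers, y is the line along which they close (so a half turn about z gives the same grasp; the last joint's range is limited). The gripper opens to 85 mm and grips with 20 to 120 N. Pads are 22 mm wide; open, the fingers measure 114 mm over their backs; the gripper's body (76 mm by 85 mm) begins 54 mm behind the grasp point. The pads swing forward as they close: fully open they stand 13 mm farther back than shut.
Start: joints at [1.055, 0.599, -0.003, 1.599, 0.002, 0.943, -0.08], TCP at [0.308, -0.656, 0.231] pointing down, gripper open.
Joint ranges: [-2.57, 2.57], [-0.35, 1.97], [-1.29, 1.29], [0.11, 2.56], [-1.05, 4.19], [0.11, 1.86], [-2.63, 2.63]. Speed limits (rad/s): [2.22, 2.22, 3.01, 3.01, 3.14, 3.14, 3.14].

INTERFACE

Orientations are given as a 3x3 rotation matrix whose columns are the frame's x, y, z axes.
In Python, from plant import telemetry, viewer, arm gives the robot as it stands.
- The arm moves only by the tool drive_tool, never from a script. Its argument "motion" is a list of rows, each an object of numbers: "wx", "wy", "wz": the turn, a rotation vector about the tool's x, y, z in degrees; "x", "y", "z": the shift along the tool's x, y, z in mm; "claw": the closure, from 0 (fully open) to 1 (shut). In form: [{"wx": .., "wy": .., "wz": .., "x": .., "y": .., "z": .., "claw": ..}, ...]. A call has 1 to 12 rows; each row shifts and turns the commanded pose from where the row before left it, along the tool's axes as they then stand; what a row does not reach is not made up. A row lasts 1/10 s, in which the tool goes at most 50 mm and 8.59 degrees, less where a joint would pass 70% of its speed; a pose out of reach is approached as far as the arm can. A call is refused whole if a number of a shift passes 50 or a number of a turn 8.59, either way. A call with a gripper value outside its range is refused whole. The fingers move at their own pace and stop on an object; "squeeze" is the grip in N (left out, the last holds). Time passes only in rows, so rows that do not move let the fingers close. It gives the time, the measured TCP pose, the force, the opening and the grip force at its end, in the units of the state.
- telemetry.get_state(): the state, without advancing time (a new reading comes with each control period).
- viewer.camera(name): name is "scene" or "top" or "wrist"; returns a dict with "img" (384x512x3 uint8, red, green, blue), "mtx" (3x3 intrinsics, pixels), "camera_from_world" (4x4, takes a point from world to camera coordinates). Camera axes: x right, y up, looking along -z (the intrinsics and any distortion apply to the point x, -y, -z); pixel columns grow to the right and rows downward; lengths in m; the calibration is good to about 2 mm. A picture is of the moment at which its call begins. There is no depth.
- arm.finish_job(): hands the job in; it is judged then, once.
The state is a dict: "time_s": time; "q": joint angles; "qd": joint speeds; "tau": joint torques, N m; "tool_pos": TCP position; "tcp_rot": TCP orientation; "wrist_force": force on the tool from outside, world axes, zero at the start; "moment": the same for the moment, N m; "gripper_width": finger opening in m; "finger_force": force on a finger pad.
Only numpy, scipy, OpenCV 4.12 (cv2) and the standard library are available. Lean on these libraries where they do the work, as an engineer would, in place of code of your own. Each camera call takes 0.05 s, during which the arm holds its last target. There are 200 camera calls.

TASK

Take the wood-handled gauge out of its grey holder and first try its blade in the white rack with the narrow gap: lower it between the flared lips and press down until it jams. Then slide the blade into the white rack with the wide gap, all the way down to the bottom before you let go, and leave it standing there. Do not knock over the nail polish bottle.

Things in the scene. Friction and masses are not known exactly. Their poses are not given: they have to be found in the camera images.
- gauge: Upright gauge, 100 g: flat aluminium blade 8 mm thick (x), 36 wide (y), 90 long (z 0 to 90), then a maple handle block 20 (x) x 40 (y), z 90 to 135 mm: grasp it across x. Origin: centre of the blade's lower end, z up; a half turn looks the same. Starts 30 mm deep in the loose slot of a fixed grey ceramic holder (44 x 64 x 36 mm high); lifts straight out.
- narrow_rack: White plastic rack, fixed: base 70 (x) x 80 (y) x 8 mm, two upright walls 80 mm long along y, only 4 mm apart. Lips flare at 45 degrees from z 70 to the top at z 80, mouth 24 mm wide. The blade jams between the lips, its end at about z 72. Ends (y) open. Origin: centre of the underside; the gap is the plane x = 0, along y; a half turn looks the same.
- wide_rack: White plastic rack, fixed, same base and height, but walls 20 mm apart: the blade goes in. Lips flare at 45 degrees from z 70 to the top at z 80, mouth 40 mm wide; floor of the gap at z 8. Walls 80 mm long along y, ends open. Origin: centre of the underside; the gap is the plane x = 0, along y. One rack stands left, one right, either way round.
- polish: Bystander: glass nail polish bottle, 32 mm across, 70 mm high with black cap, 60 g, loose, beyond the holder. Origin: centre of its underside, z up. Unlisted bystanders: rose gold hair clip (70 mm, flat), steel sharpener cube (26 mm), grey cup of pencils up to 170 mm high at the far right.

How it is judged:
On the way, in this order (a step that is already met when the one before it is completed fails the run):
1. the blade presses, jammed, between the narrow rack's lips with over 1.5 N, its end below the lip tops, within 10 mm of the gap's plane and 25 mm of its middle along y (contact force between gauge and narrow_rack above 1.5 N and z of gauge in the frame of narrow_rack between 0.06 and 0.08 m and x of gauge in the frame of narrow_rack between -0.01 and 0.01 m and y of gauge in the frame of narrow_rack between -0.025 and 0.025 m), for 0.2 s.
2. still held by the fingers, the blade is in the wide rack's gap with its end within 12 mm of the gap's floor (contact force between the fingers and gauge above 1 N and z of gauge in the frame of wide_rack below 0.02 m and x of gauge in the frame of wide_rack between -0.012 and 0.012 m and y of gauge in the frame of wide_rack between -0.03 and 0.03 m), for 0.1 s.
At the end, for the whole second after the job is handed in: The gauge stands at rest in the wide rack's gap, its blade's end on the gap's floor (within 8 mm), within 30 mm of the gap's middle along its length, leaning less than 20 degrees; the nail polish bottle still stands (z of gauge in the frame of wide_rack below 0.016 m and x of gauge in the frame of wide_rack between -0.012 and 0.012 m and y of gauge in the frame of wide_rack between -0.03 and 0.03 m and angle between gauge's own z axis and vertical below 0.35 rad and linear speed of gauge below 0.03 m/s and angle between polish's own z axis and vertical below 0.6 rad); the robot touches nothing.
It fails at once if the nail polish bottle is knocked over (tilted more than 34 degrees) (angle between polish's own z axis and vertical above 0.6 rad).
It also fails if it takes over 45 s, if anything falls off the work surface, if the arm or the gripper's body presses on something with over 40 N, if the wrist force passes 120 N, or if a joint passes its speed limit or range.

## Working session

There is one attempt and no reset: what is moved stays moved. The work goes in short steps, Python scripts to look and compute and a tool call to move; the robot and the scene stay as the last step left them, time stands still between calls to the robot, and variables do not carry over. Pictures are saved under pics/ and viewed, at most 10 in all, crops included, and the job is handed in when it is done.

Besides the shell and the picture viewer there is one more tool, called after ">>>" by a JSON object that holds its "api" and its "payload". drive_tool: Moves the arm, as the interface text tells. Its arguments: {"type":"object","properties":{"motion":{"type":"array"},"squeeze":{"type":"number"}},"required":["motion"]}

```bash
mkdir -p pics; cat > h.py <<'E'
import numpy as np, cv2
from plant import telemetry, viewer, arm
def shot(n,f=None):
    c=viewer.camera(n)
    if f: cv2.imwrite('pics/'+f,c['img'][:,:,::-1])
    np.savez(''+n+'.npz',**{k:np.array(c[k]) for k in('img','mtx','camera_from_world')})
    return c
def load(n): return dict(np.load(''+n+'.npz'))
def ray(c,u,v,z):
    K=np.array(c['mtx']);T=np.array(c['camera_from_world'])
    d=np.linalg.inv(K)@[u,v,1];d=np.array([d[0],-d[1],-d[2]])
    R=T[:3,:3];o=-R.T@T[:3,3];d=R.T@d
    return (o+d*(z-o[2])/d[2])
def proj(c,p):
    q=np.array(c['camera_from_world'])@np.r_[p,1];q=np.array(c['mtx'])@[q[0],-q[1],-q[2]];return q[:2]/q[2]
E
python3 - <<'E'
from h import *
for n in('top','scene'):
    c=shot(n); print(n,np.round(c['mtx'],1).tolist(),np.round(c['camera_from_world'],3).tolist())
    cv2.imwrite(f'pics/{n}0.png',cv2.resize(c['img'][:,:,::-1],(800,600),interpolation=cv2.INTER_CUBIC))
s=telemetry.get_state();print(s['time_s'],s['tool_pos'],np.round(s['tcp_rot'],3).tolist(),s['gripper_width'])
E
```

```text
top [[475.7, 0.0, 255.9], [0.0, 475.7, 191.9], [0.0, 0.0, 1.0]] [[-0.017, -1.0, -0.003, -0.001], [0.994, -0.018, 0.112, -0.572], [-0.112, -0.001, 0.994, -0.885], [0.0, 0.0, 0.0, 1.0]]
scene [[373.3, 0.0, 252.0], [0.0, 373.3, 186.0], [0.0, 0.0, 1.0]] [[0.612, 0.791, 0.015, -0.336], [-0.533, 0.398, 0.746, 0.268], [0.584, -0.465, 0.665, -1.009], [0.0, 0.0, 0.0, 1.0]]
0.1 [ 0.30781421 -0.65594264  0.23049111] [[0.905, 0.425, -0.001], [0.425, -0.905, 0.001], [-0.0, -0.001, -1.0]] 0.08511019165902331
```

View pics/top0.png

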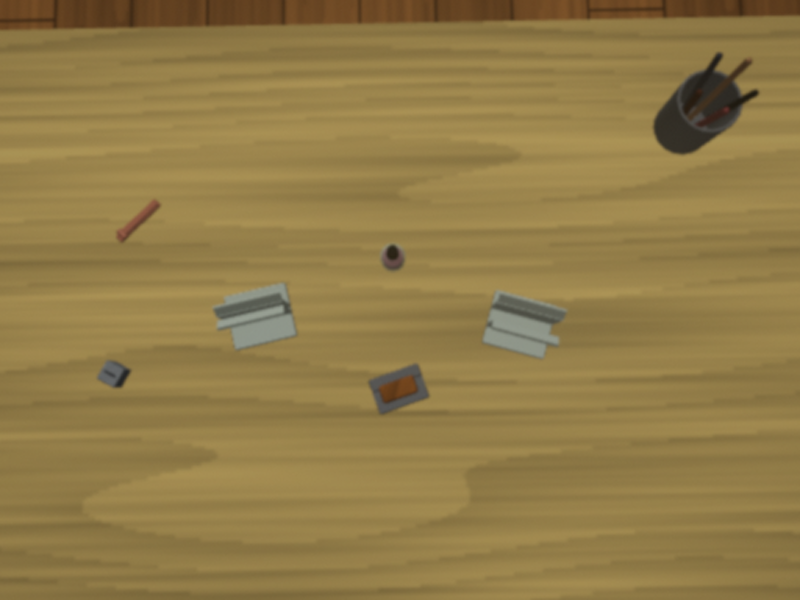

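View pics/scene0.png

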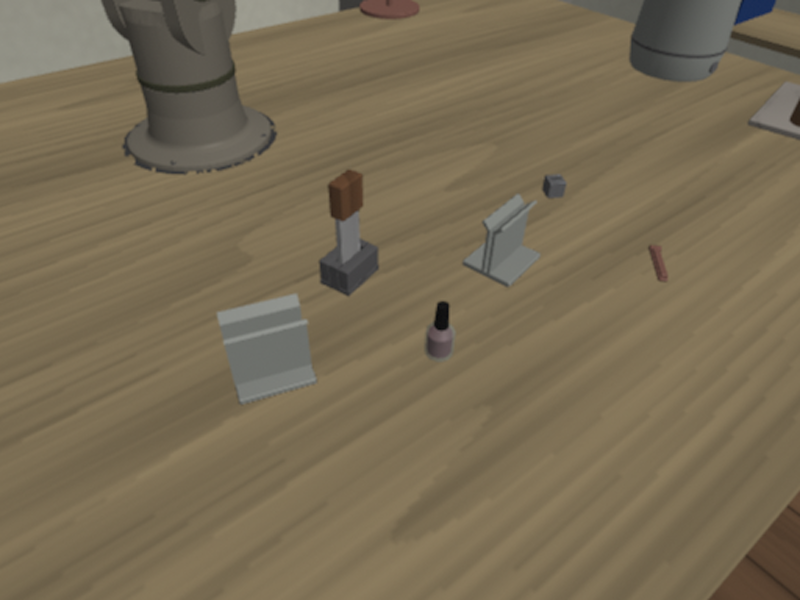

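The top view (800x600 scale) shows the narrow rack on the left at (255,315), the wide rack on the right at (525,325), the gauge in its holder at (398,388) and the polish at (393,257). I'll zoom in on the three that matter.

```bash
python3 - <<'E'
from h import *
c=load('top');im=c['img'];hsv=cv2.cvtColor(im,cv2.COLOR_RGB2HSV)
cr=[(130,172),(300,178),(226,220)]  # u0,v0, 66x66
out=[cv2.resize(im[v:v+66,u:u+66][:,:,::-1],(264,264),interpolation=cv2.INTER_CUBIC) for u,v in cr]
cv2.imwrite('pics/crops.png',cv2.resize(np.hstack(out),(792,264)))
def rect(m,z,name):
    cs,_=cv2.findContours(m.astype(np.uint8),cv2.RETR_EXTERNAL,cv2.CHAIN_APPROX_NONE)
    k=max(cs,key=cv2.contourArea)[:,0]
    P=np.array([ray(c,u,v,z)[:2] for u,v in k]).astype(np.float32)*1000
    print(name,len(k),cv2.minAreaRect(P)); return k
x=np.zeros(im.shape[:2],bool);x[220:286,226:292]=1
h,s,v=cv2.split(hsv)
rect(x&(s>150)&(h<17),.141,'handle')
rect(x&((s<80)|((s>150)&(h<17))),.036,'holder')
for n,u,vv in(('L',130,172),('R',300,178)):
    x=np.zeros(im.shape[:2],bool);x[vv:vv+66,u:u+66]=1
    rect(x&(s<70)&(v>70),.008,n)
print(hsv[215,160],hsv[262,254],hsv[250,254],hsv[150,150])
print('polish',ray(c,251,166,.0))
E
```

```text
handle 56 ((464.09228515625, -6.67555046081543), (16.867271423339844, 36.59574890136719), 17.34442138671875)
holder 100 ((463.89068603515625, -7.095130920410156), (43.33549880981445, 63.023475646972656), 18.37218475341797)
L 154 ((556.265869140625, 174.5031280517578), (70.07270050048828, 95.53373718261719), 12.839029312133789)
R 157 ((540.131103515625, -166.59292602539062), (93.49984741210938, 69.9570541381836), 73.69805145263672)
[ 52  19 150] [ 21 122 128] [ 14 189 104] [ 21 130 151]
polish [ 0.62808679 -0.00188583  0.        ]
```

View pics/crops.png

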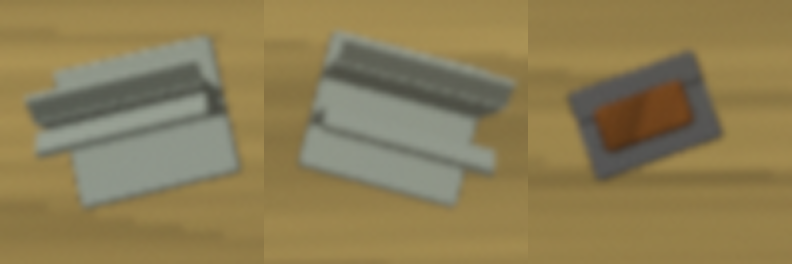

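The crops (4x) show the left gap closed down to a slit (narrow) and the floor visible through the right gap (wide). In crop pixels, the left base corners are (210,36), (240,170), (82,207) and (55,72). The right base front corners are (35,165) and (192,207), with lip corners at (71,32), (251,83), (231,172) and (50,125).

```bash
python3 - <<'E'
from h import *
c=load('top')
def f(u0,v0,pts,z): return np.array([ray(c,u0+x/4-.4,v0+y/4-.4,z)[:2]*1000 for x,y in pts])
B=f(130,172,[(210,36),(240,170),(82,207),(55,72)],.008);print('L base',B.round(1).tolist(),B.mean(0))
L=f(130,172,[(27,100),(38,157)],.08);print('L lips left end',L.round(1).tolist())
b=f(300,178,[(35,165),(192,207)],.008);d=b[1]-b[0];print('R base front',b.round(1).tolist(),np.linalg.norm(d),np.degrees(np.arctan2(-d[0],-d[1])))
n=np.array([-d[1],d[0]])/np.linalg.norm(d);n*=np.sign(n[0]);print('R centre',b.mean(0)+35*n)
l=f(300,178,[(71,32),(251,83),(231,172),(50,125)],.08);print('R lips',l.round(1).tolist(),l.mean(0))
d=B[1]-B[2];print('Lang',np.degrees(np.arctan2(d[0],-d[1])),np.linalg.norm(d))
E
```

```text
L base [[599.8, 135.4], [532.9, 120.6], [516.1, 198.3], [583.2, 212.2]] [557.98630574 166.60922374]
L lips left end [[561.7, 207.7], [535.5, 202.4]]
R base front [[519.5, -113.1], [497.5, -189.4]] 79.4435834848536 16.02882901995976
R centre [ 542.14394273 -160.90728127]
R lips [[576.1, -123.5], [551.2, -204.8], [510.8, -194.0], [533.6, -112.6]] [ 542.96100351 -158.75001365]
Lang 12.233357102843236 79.5430450363725
```

>>> {"api": "drive_tool", "payload": {"motion": [{"wz": -8.3},{"wz": -8.3},{"wz": -8.3},{"wz": -8.3},{"wz": -8.3},{"wz": -8.3},{"wz": -8.3},{"wz": -8.3},{"wz": -8.3},{"wz": -8.0}]}}

```text
invalid input at $.motion[0]: expected keys wx, wy, wz, x, y, z, claw
```

```bash
cat > d.py <<'E'
from h import *
import sys
def d(t):
    s=telemetry.get_state();R=np.array(s['tcp_rot']);p=np.array(s['tool_pos'])
    t=np.array(t)
    print('t',s['time_s'],'p',p.round(4),'yaw_y',np.degrees(np.arctan2(R[1,1],R[0,1])).round(2),'tilt',R[:,2].round(3),'F',np.round(s['wrist_force'],1),s['gripper_width'],s['finger_force'])
    print('shift tool mm',(R.T@(t-p)*1000).round(1))
if __name__=='__main__': d([float(a) for a in sys.argv[1:4]])
E
python3 d.py .464 -.007 .231
```

```text
t 0.1 p [ 0.3078 -0.6559  0.2305] yaw_y -64.85 tilt [-0.001  0.001 -1.   ] F [-0.1  0.5 -0.1] 0.08511019165902331 0.0
shift tool mm [ 4.171e+02 -5.211e+02  2.000e-01]
```

>>> {"api": "drive_tool", "payload": {"motion": [{"wx": 0,"wy": 0,"wz": -8.3,"x": 0,"y": 0,"z": 0,"claw": 0},{"wx": 0,"wy": 0,"wz": -8.3,"x": 0,"y": 0,"z": 0,"claw": 0},{"wx": 0,"wy": 0,"wz": -8.3,"x": 0,"y": 0,"z": 0,"claw": 0},{"wx": 0,"wy": 0,"wz": -8.3,"x": 0,"y": 0,"z": 0,"claw": 0},{"wx": 0,"wy": 0,"wz": -8.3,"x": 0,"y": 0,"z": 0,"claw": 0},{"wx": 0,"wy": 0,"wz": -8.3,"x": 0,"y": 0,"z": 0,"claw": 0},{"wx": 0,"wy": 0,"wz": -8.3,"x": 0,"y": 0,"z": 0,"claw": 0},{"wx": 0,"wy": 0,"wz": -8.3,"x": 0,"y": 0,"z": 0,"claw": 0},{"wx": 0,"wy": 0,"wz": -8.3,"x": 0,"y": 0,"z": 0,"claw": 0},{"wx": 0,"wy": 0,"wz": -8.0,"x": 0,"y": 0,"z": 0,"claw": 0}]}}

```text
time_s: 1.1
tool_pos: [0.3078, -0.6561, 0.2308]
tcp_rot: [[-0.312, 0.95, -0.0], [0.95, 0.312, 0.001], [0.001, -0.0, -1.0]]
wrist_force: [-0.2, 0.2, -0.2]
gripper_width: 0.0851
finger_force: 0.0
```

```bash
python3 d.py .464 -.007 .231
```

```text
t 1.1 p [ 0.3078 -0.6561  0.2308] yaw_y 18.18 tilt [-0.     0.001 -1.   ] F [-0.2  0.2 -0.2] 0.08511645869625536 0.0
shift tool mm [5.680e+02 3.509e+02 2.000e-01]
```

>>> {"api": "drive_tool", "payload": {"motion": [{"wx": 0,"wy": 0,"wz": 0,"x": 36,"y": 22,"z": 0,"claw": 0},{"wx": 0,"wy": 0,"wz": 0,"x": 36,"y": 22,"z": 0,"claw": 0},{"wx": 0,"wy": 0,"wz": 0,"x": 36,"y": 22,"z": 0,"claw": 0},{"wx": 0,"wy": 0,"wz": 0,"x": 36,"y": 22,"z": 0,"claw": 0},{"wx": 0,"wy": 0,"wz": 0,"x": 36,"y": 22,"z": 0,"claw": 0},{"wx": 0,"wy": 0,"wz": 0,"x": 36,"y": 22,"z": 0,"claw": 0},{"wx": 0,"wy": 0,"wz": 0,"x": 36,"y": 22,"z": 0,"claw": 0},{"wx": 0,"wy": 0,"wz": 0,"x": 36,"y": 22,"z": 0,"claw": 0},{"wx": 0,"wy": 0,"wz": 0,"x": 36,"y": 22,"z": 0,"claw": 0},{"wx": 0,"wy": 0,"wz": 0,"x": 36,"y": 22,"z": 0,"claw": 0},{"wx": 0,"wy": 0,"wz": 0,"x": 36,"y": 22,"z": 0,"claw": 0},{"wx": 0,"wy": 0,"wz": 0,"x": 36,"y": 22,"z": 0,"claw": 0}]}}

```text
time_s: 2.3
tool_pos: [0.4269, -0.1626, 0.2312]
tcp_rot: [[-0.306, 0.952, -0.0], [0.952, 0.306, -0.0], [-0.0, -0.0, -1.0]]
wrist_force: [0.1, 1.0, -0.3]
gripper_width: 0.0856
finger_force: 0.0
```

```bash
python3 d.py .464 -.007 .231
```

```text
t 2.3 p [ 0.4269 -0.1626  0.2312] yaw_y 17.82 tilt [-0. -0. -1.] F [ 0.1  1.  -0.3] 0.08557357751332058 0.0
shift tool mm [136.8  83.    0.2]
```

>>> {"api": "drive_tool", "payload": {"motion": [{"wx": 0,"wy": 0,"wz": 0,"x": 34,"y": 21,"z": 0,"claw": 0},{"wx": 0,"wy": 0,"wz": 0,"x": 34,"y": 21,"z": 0,"claw": 0},{"wx": 0,"wy": 0,"wz": 0,"x": 34,"y": 21,"z": 0,"claw": 0},{"wx": 0,"wy": 0,"wz": 0,"x": 34,"y": 20,"z": 0,"claw": 0},{"wx": 0,"wy": 0,"wz": 0,"x": 0,"y": 0,"z": 0,"claw": 0},{"wx": 0,"wy": 0,"wz": 0,"x": 0,"y": 0,"z": 0,"claw": 0}]}}

```text
time_s: 2.9
tool_pos: [0.4641, -0.0086, 0.2311]
tcp_rot: [[-0.309, 0.951, -0.001], [0.951, 0.309, -0.0], [0.0, -0.001, -1.0]]
wrist_force: [0.6, -0.6, -0.5]
gripper_width: 0.0853
finger_force: 0.0
```

```bash
python3 - <<'E'
from h import *
from d import d
c=shot('wrist','w1.png');d([.464,-.007,.099])
print(proj(c,[.464,-.007,.141]))
E
```

```text
t 2.95 p [ 0.4639 -0.0097  0.231 ] yaw_y 17.87 tilt [-0.001 -0.    -1.   ] F [-0.5  0.2  0.6] 0.08522274603980708 0.0
shift tool mm [  2.5   1.1 132. ]
[256.95260001 192.96385865]
```

View pics/w1.png

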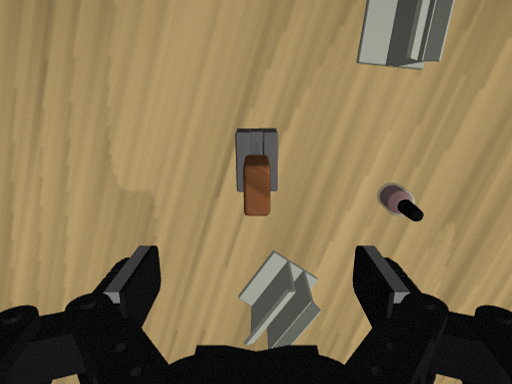

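The wrist view shows the handle top centred at about (257,185) between the fingers, laterally where I predicted it, so I'm descending to grasp.

>>> {"api": "drive_tool", "payload": {"motion": [{"wx": 0,"wy": 0,"wz": 0,"x": 2,"y": 0,"z": 30,"claw": 0},{"wx": 0,"wy": 0,"wz": 0,"x": 0,"y": 0,"z": 35,"claw": 0},{"wx": 0,"wy": 0,"wz": 0,"x": 0,"y": 0,"z": 35,"claw": 0},{"wx": 0,"wy": 0,"wz": 0,"x": 0,"y": 0,"z": 20,"claw": 0},{"wx": 0,"wy": 0,"wz": 0,"x": 0,"y": 0,"z": 12,"claw": 0},{"wx": 0,"wy": 0,"wz": 0,"x": 0,"y": 0,"z": 0,"claw": 0},{"wx": 0,"wy": 0,"wz": 0,"x": 0,"y": 0,"z": 0,"claw": 0.5},{"wx": 0,"wy": 0,"wz": 0,"x": 0,"y": 0,"z": 0,"claw": 1},{"wx": 0,"wy": 0,"wz": 0,"x": 0,"y": 0,"z": 0,"claw": 1},{"wx": 0,"wy": 0,"wz": 0,"x": 0,"y": 0,"z": 0,"claw": 1},{"wx": 0,"wy": 0,"wz": 0,"x": 0,"y": 0,"z": 0,"claw": 1},{"wx": 0,"wy": 0,"wz": 0,"x": 0,"y": 0,"z": 0,"claw": 1}], "squeeze": 60}}

```text
time_s: 4.15
tool_pos: [0.4639, -0.0075, 0.0999]
tcp_rot: [[-0.306, 0.952, 0.001], [0.952, 0.306, -0.0], [-0.001, 0.001, -1.0]]
wrist_force: [0.3, -0.8, 6.6]
gripper_width: 0.0194
finger_force: 58.4
```

```bash
python3 d.py .464 -.007 .231
```

```text
t 4.15 p [ 0.4639 -0.0075  0.0999] yaw_y 17.83 tilt [ 0.001 -0.    -1.   ] F [ 0.3 -0.8  6.6] 0.019396491591983363 58.35100293159485
shift tool mm [   0.4    0.3 -131.1]
```

>>> {"api": "drive_tool", "payload": {"motion": [{"wx": 0,"wy": 0,"wz": 0,"x": 0,"y": 0,"z": -15,"claw": 1},{"wx": 0,"wy": 0,"wz": 0,"x": 0,"y": 0,"z": -30,"claw": 1},{"wx": 0,"wy": 0,"wz": 0,"x": 0,"y": 0,"z": -35,"claw": 1},{"wx": 0,"wy": 0,"wz": 0,"x": 0,"y": 0,"z": -35,"claw": 1},{"wx": 0,"wy": 0,"wz": 0,"x": 0,"y": 0,"z": -20,"claw": 1},{"wx": 0,"wy": 0,"wz": 5.6,"x": 0,"y": 0,"z": 0,"claw": 1},{"wx": 0,"wy": 0,"wz": 0,"x": 0,"y": 0,"z": 0,"claw": 1},{"wx": 0,"wy": 0,"wz": 0,"x": 0,"y": 0,"z": 0,"claw": 1}]}}

```text
time_s: 4.95
tool_pos: [0.4633, -0.0075, 0.2341]
tcp_rot: [[-0.214, 0.977, -0.0], [0.977, 0.214, -0.0], [-0.0, -0.001, -1.0]]
wrist_force: [-0.5, -0.7, -1.6]
gripper_width: 0.0194
finger_force: 58.8
```

```bash
python3 - <<'E'
from h import *
from d import d
d([.558,.1666,.235])
a=shot('scene');b=shot('top')
cv2.imwrite('pics/lift.png',np.vstack([cv2.resize(a['img'][80:220,120:380,::-1],None,fx=2,fy=2),cv2.resize(b['img'][170:300,120:380,::-1],None,fx=2,fy=2)]))
E
```

```text
t 4.95 p [ 0.4633 -0.0075  0.2341] yaw_y 12.39 tilt [-0. -0. -1.] F [-0.5 -0.7 -1.6] 0.01941285196852272 58.76054763793945
shift tool mm [149.7 129.8  -1. ]
```

View pics/lift.png

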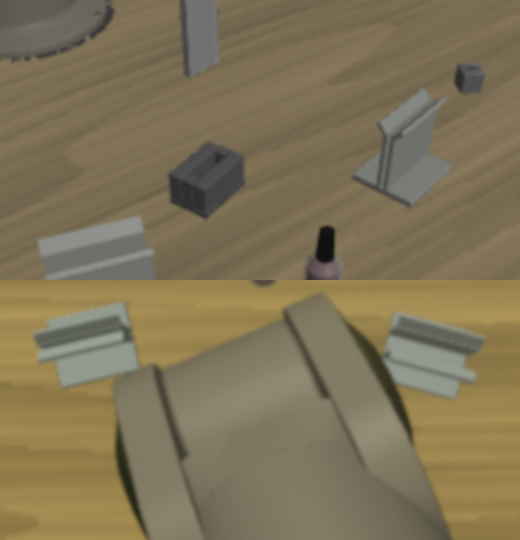

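The gauge is out and hanging straight in the fingers. Next I'm moving above the narrow rack.

>>> {"api": "drive_tool", "payload": {"motion": [{"wx": 0,"wy": 0,"wz": 0,"x": 15,"y": 13,"z": 0,"claw": 1},{"wx": 0,"wy": 0,"wz": 0,"x": 25,"y": 22,"z": 0,"claw": 1},{"wx": 0,"wy": 0,"wz": 0,"x": 30,"y": 26,"z": 0,"claw": 1},{"wx": 0,"wy": 0,"wz": 0,"x": 30,"y": 26,"z": 0,"claw": 1},{"wx": 0,"wy": 0,"wz": 0,"x": 25,"y": 22,"z": 0,"claw": 1},{"wx": 0,"wy": 0,"wz": 0,"x": 17,"y": 14,"z": 0,"claw": 1},{"wx": 0,"wy": 0,"wz": 0,"x": 8,"y": 7,"z": 0,"claw": 1},{"wx": 0,"wy": 0,"wz": 0,"x": 0,"y": 0,"z": 20,"claw": 1},{"wx": 0,"wy": 0,"wz": 0,"x": 0,"y": 0,"z": 20,"claw": 1},{"wx": 0,"wy": 0,"wz": 0,"x": 0,"y": 0,"z": 6,"claw": 1},{"wx": 0,"wy": 0,"wz": 0,"x": 0,"y": 0,"z": 0,"claw": 1},{"wx": 0,"wy": 0,"wz": 0,"x": 0,"y": 0,"z": 0,"claw": 1}]}}

```text
time_s: 6.25
tool_pos: [0.5591, 0.1665, 0.1887]
tcp_rot: [[-0.212, 0.977, 0.0], [0.977, 0.212, 0.0], [-0.0, 0.0, -1.0]]
wrist_force: [-0.2, -0.9, -1.1]
gripper_width: 0.0196
finger_force: 58.7
```

```bash
python3 - <<'E'
from h import *
from d import d
d([.558,.1666,.166])
a=shot('scene');b=shot('wrist')
cv2.imwrite('pics/n1.png',np.hstack([cv2.resize(a['img'][60:200,250:390,::-1],(390,390)),cv2.resize(b['img'][:,:,::-1],(520,390))])[:,:800])
E
```

```text
t 6.25 p [0.5591 0.1665 0.1887] yaw_y 12.23 tilt [ 0.  0. -1.] F [-0.2 -0.9 -1.1] 0.019601401054686347 58.71527016162872
shift tool mm [ 0.3 -1.  22.7]
```

View pics/n1.png

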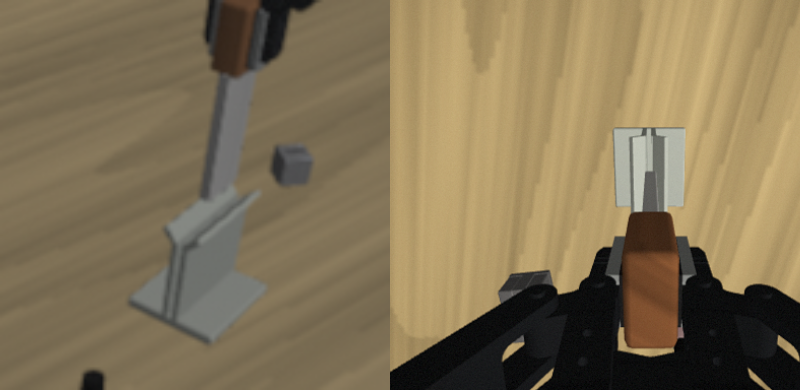

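The wrist view shows the blade end centred over the slit (about column 650), and the scene crop shows it just above the lips. I'm lowering it now.

>>> {"api": "drive_tool", "payload": {"motion": [{"wx": 0,"wy": 0,"wz": 0,"x": 0,"y": -1,"z": 8,"claw": 1},{"wx": 0,"wy": 0,"wz": 0,"x": 0,"y": 0,"z": 6,"claw": 1},{"wx": 0,"wy": 0,"wz": 0,"x": 0,"y": 0,"z": 3,"claw": 1},{"wx": 0,"wy": 0,"wz": 0,"x": 0,"y": 0,"z": 3,"claw": 1},{"wx": 0,"wy": 0,"wz": 0,"x": 0,"y": 0,"z": 1,"claw": 1},{"wx": 0,"wy": 0,"wz": 0,"x": 0,"y": 0,"z": 0,"claw": 1}]}}

```text
time_s: 6.95
tool_pos: [0.5579, 0.1666, 0.1671]
tcp_rot: [[-0.212, 0.977, -0.0], [0.977, 0.212, -0.0], [-0.0, -0.0, -1.0]]
wrist_force: [0.1, -0.5, -1.6]
gripper_width: 0.0194
finger_force: 58.7
```

>>> {"api": "drive_tool", "payload": {"motion": [{"wx": 0,"wy": 0,"wz": 0,"x": 0,"y": 0,"z": 1,"claw": 1},{"wx": 0,"wy": 0,"wz": 0,"x": 0,"y": 0,"z": 1,"claw": 1},{"wx": 0,"wy": 0,"wz": 0,"x": 0,"y": 0,"z": 0,"claw": 1}]}}

```text
time_s: 7.25
tool_pos: [0.5581, 0.1667, 0.1657]
tcp_rot: [[-0.212, 0.977, 0.001], [0.977, 0.212, 0.0], [-0.0, 0.001, -1.0]]
wrist_force: [-0.4, -0.6, 3.2]
gripper_width: 0.0193
finger_force: 59.3
```

>>> {"api": "drive_tool", "payload": {"motion": [{"wx": 0,"wy": 0,"wz": 0,"x": 0,"y": 0,"z": 1,"claw": 1},{"wx": 0,"wy": 0,"wz": 0,"x": 0,"y": 0,"z": 0.5,"claw": 1},{"wx": 0,"wy": 0,"wz": 0,"x": 0,"y": 0,"z": 0,"claw": 1},{"wx": 0,"wy": 0,"wz": 0,"x": 0,"y": 0,"z": 0,"claw": 1},{"wx": 0,"wy": 0,"wz": 0,"x": 0,"y": 0,"z": 0,"claw": 1}]}}

```text
time_s: 7.75
tool_pos: [0.5583, 0.1668, 0.1654]
tcp_rot: [[-0.212, 0.977, 0.002], [0.977, 0.212, 0.0], [-0.0, 0.002, -1.0]]
wrist_force: [-3.5, -1.5, 16.6]
gripper_width: 0.019
finger_force: 61.2
```

Jammed, with about 17 N of upward force at the expected height. Next I'm lifting out and turning for the wide rack.

>>> {"api": "drive_tool", "payload": {"motion": [{"wx": 0,"wy": 0,"wz": 0,"x": 0,"y": 0,"z": -8,"claw": 1},{"wx": 0,"wy": 0,"wz": 0,"x": 0,"y": 0,"z": -20,"claw": 1},{"wx": 0,"wy": 0,"wz": 0,"x": 0,"y": 0,"z": -25,"claw": 1},{"wx": 0,"wy": 0,"wz": 0,"x": 0,"y": 0,"z": -20,"claw": 1},{"wx": 0,"wy": 0,"wz": 7.1,"x": 0,"y": 0,"z": 0,"claw": 1},{"wx": 0,"wy": 0,"wz": 7.1,"x": 0,"y": 0,"z": 0,"claw": 1},{"wx": 0,"wy": 0,"wz": 7.1,"x": 0,"y": 0,"z": 0,"claw": 1},{"wx": 0,"wy": 0,"wz": 7.0,"x": 0,"y": 0,"z": 0,"claw": 1},{"wx": 0,"wy": 0,"wz": 0,"x": 0,"y": 0,"z": 0,"claw": 1}]}}

```text
time_s: 8.65
tool_pos: [0.5579, 0.1666, 0.2369]
tcp_rot: [[0.278, 0.961, 0.0], [0.961, -0.278, -0.0], [-0.0, 0.0, -1.0]]
wrist_force: [-0.3, -0.8, -0.6]
gripper_width: 0.0195
finger_force: 58.8
```

```bash
python3 d.py .5424 -.160 .195
```

```text
t 8.65 p [0.5579 0.1666 0.2369] yaw_y -16.15 tilt [ 0. -0. -1.] F [-0.3 -0.8 -0.6] 0.019464654415134983 58.78940463066101
shift tool mm [-318.   76.   42.]
```

>>> {"api": "drive_tool", "payload": {"motion": [{"wx": 0,"wy": 0,"wz": 0,"x": -18,"y": 4,"z": 0,"claw": 1},{"wx": 0,"wy": 0,"wz": 0,"x": -35,"y": 8,"z": 0,"claw": 1},{"wx": 0,"wy": 0,"wz": 0,"x": -40,"y": 10,"z": 0,"claw": 1},{"wx": 0,"wy": 0,"wz": 0,"x": -40,"y": 10,"z": 0,"claw": 1},{"wx": 0,"wy": 0,"wz": 0,"x": -40,"y": 10,"z": 0,"claw": 1},{"wx": 0,"wy": 0,"wz": 0,"x": -40,"y": 10,"z": 0,"claw": 1},{"wx": 0,"wy": 0,"wz": 0,"x": -40,"y": 9,"z": 0,"claw": 1},{"wx": 0,"wy": 0,"wz": 0,"x": -35,"y": 8,"z": 0,"claw": 1},{"wx": 0,"wy": 0,"wz": 0,"x": -20,"y": 5,"z": 0,"claw": 1},{"wx": 0,"wy": 0,"wz": 0,"x": -10,"y": 2,"z": 20,"claw": 1},{"wx": 0,"wy": 0,"wz": 0,"x": 0,"y": 0,"z": 20,"claw": 1},{"wx": 0,"wy": 0,"wz": 0,"x": 0,"y": 0,"z": 0,"claw": 1}]}}

```text
time_s: 9.85
tool_pos: [0.5415, -0.1604, 0.1947]
tcp_rot: [[0.274, 0.962, -0.004], [0.962, -0.274, 0.001], [-0.0, -0.004, -1.0]]
wrist_force: [-0.7, 0.5, -0.9]
gripper_width: 0.0196
finger_force: 58.7
```

```bash
python3 - <<'E'
from h import *
from d import d
d([.5424,-.160,.106])
a=shot('scene');b=shot('wrist')
cv2.imwrite('pics/w2.png',np.hstack([cv2.resize(a['img'][120:260,110:250,::-1],(390,390)),cv2.resize(b['img'][:,:,::-1],(520,390))])[:,:800])
E
```

```text
t 9.85 p [ 0.5415 -0.1604  0.1947] yaw_y -15.92 tilt [-0.004  0.001 -1.   ] F [-0.7  0.5 -0.9] 0.01955733372099924 58.7027907371521
shift tool mm [ 0.6  1.1 88.7]
```

View pics/w2.png

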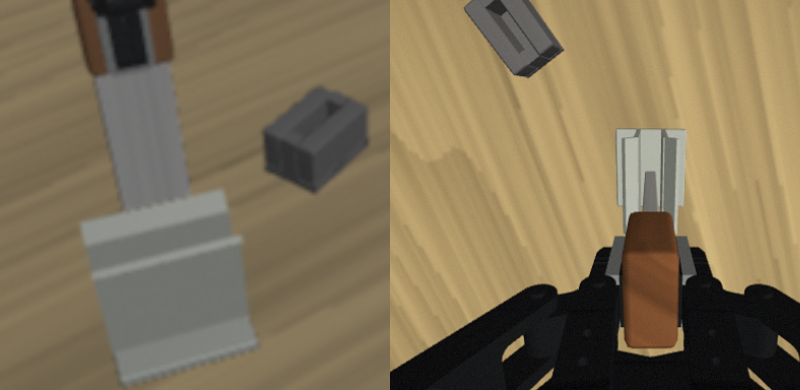

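The blade (about column 650) is centred over the wide gap, so I'm sliding it in.

>>> {"api": "drive_tool", "payload": {"motion": [{"wx": 0,"wy": 0,"wz": 0,"x": 0,"y": 0,"z": 10,"claw": 1},{"wx": 0,"wy": 0,"wz": 0,"x": 0,"y": 0,"z": 15,"claw": 1},{"wx": 0,"wy": 0,"wz": 0,"x": 0,"y": 0,"z": 20,"claw": 1},{"wx": 0,"wy": 0,"wz": 0,"x": 0,"y": 0,"z": 20,"claw": 1},{"wx": 0,"wy": 0,"wz": 0,"x": 0,"y": 0,"z": 15,"claw": 1},{"wx": 0,"wy": 0,"wz": 0,"x": 0,"y": 0,"z": 7,"claw": 1},{"wx": 0,"wy": 0,"wz": 0,"x": 0,"y": 0,"z": 2,"claw": 1},{"wx": 0,"wy": 0,"wz": 0,"x": 0,"y": 0,"z": 2,"claw": 1},{"wx": 0,"wy": 0,"wz": 0,"x": 0,"y": 0,"z": 1,"claw": 1},{"wx": 0,"wy": 0,"wz": 0,"x": 0,"y": 0,"z": 0,"claw": 1},{"wx": 0,"wy": 0,"wz": 0,"x": 0,"y": 0,"z": 0,"claw": 1}]}}

```text
time_s: 11.05
tool_pos: [0.5432, -0.1602, 0.1052]
tcp_rot: [[0.277, 0.961, 0.001], [0.961, -0.277, -0.0], [-0.0, 0.001, -1.0]]
wrist_force: [0.3, 0.6, -1.5]
gripper_width: 0.0196
finger_force: 58.7
```

>>> {"api": "drive_tool", "payload": {"motion": [{"wx": 0,"wy": 0,"wz": 0,"x": 0,"y": 0,"z": 2,"claw": 1},{"wx": 0,"wy": 0,"wz": 0,"x": 0,"y": 0,"z": 1,"claw": 1},{"wx": 0,"wy": 0,"wz": 0,"x": 0,"y": 0,"z": 1,"claw": 1},{"wx": 0,"wy": 0,"wz": 0,"x": 0,"y": 0,"z": 0,"claw": 1}]}}

```text
time_s: 11.45
tool_pos: [0.5432, -0.1601, 0.1019]
tcp_rot: [[0.277, 0.961, 0.001], [0.961, -0.277, -0.001], [-0.0, 0.001, -1.0]]
wrist_force: [-2.4, 0.1, 13.0]
gripper_width: 0.0193
finger_force: 60.8
```

On the floor with 13 N. Releasing.

>>> {"api": "drive_tool", "payload": {"motion": [{"wx": 0,"wy": 0,"wz": 0,"x": 0,"y": 0,"z": -1,"claw": 1},{"wx": 0,"wy": 0,"wz": 0,"x": 0,"y": 0,"z": 0,"claw": 0.7},{"wx": 0,"wy": 0,"wz": 0,"x": 0,"y": 0,"z": 0,"claw": 0.5},{"wx": 0,"wy": 0,"wz": 0,"x": 0,"y": 0,"z": 0,"claw": 0.2},{"wx": 0,"wy": 0,"wz": 0,"x": 0,"y": 0,"z": 0,"claw": 0},{"wx": 0,"wy": 0,"wz": 0,"x": 0,"y": 0,"z": 0,"claw": 0},{"wx": 0,"wy": 0,"wz": 0,"x": 0,"y": 0,"z": 0,"claw": 0},{"wx": 0,"wy": 0,"wz": 0,"x": 0,"y": 0,"z": -20,"claw": 0},{"wx": 0,"wy": 0,"wz": 0,"x": 0,"y": 0,"z": -40,"claw": 0},{"wx": 0,"wy": 0,"wz": 0,"x": 0,"y": 0,"z": -40,"claw": 0},{"wx": 0,"wy": 0,"wz": 0,"x": 0,"y": 0,"z": -20,"claw": 0},{"wx": 0,"wy": 0,"wz": 0,"x": 0,"y": 0,"z": 0,"claw": 0}]}}

```text
time_s: 12.65
tool_pos: [0.5445, -0.1604, 0.2249]
tcp_rot: [[0.277, 0.961, 0.005], [0.961, -0.277, -0.001], [0.0, 0.005, -1.0]]
wrist_force: [-0.1, 0.4, -0.2]
gripper_width: 0.0851
finger_force: 0.0
```

```bash
python3 - <<'E'
from h import *
from d import d
d([.5424,-.160,.106])
a=shot('scene');b=shot('wrist')
cv2.imwrite('pics/w3.png',np.hstack([cv2.resize(a['img'][100:280,110:290,::-1],(390,390)),cv2.resize(b['img'][:,:,::-1],(520,390))])[:,:800])
E
```

```text
t 12.65 p [ 0.5445 -0.1604  0.2249] yaw_y -16.08 tilt [ 0.005 -0.001 -1.   ] F [-0.1  0.4 -0.2] 0.0850893596806428 0.0
shift tool mm [ -0.2  -2.8 118.9]
```

View pics/w3.png

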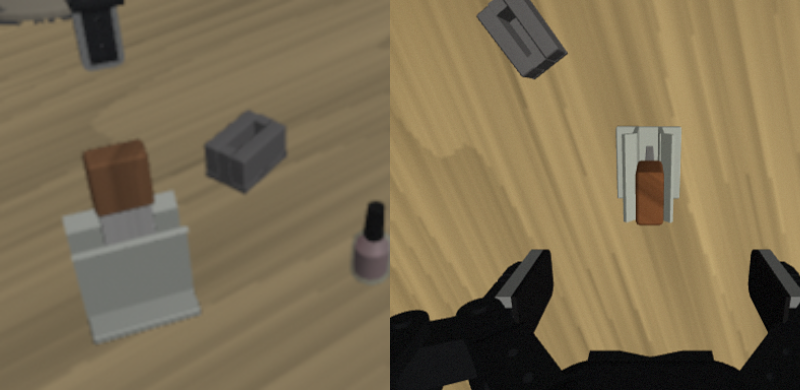

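The gauge stands upright in the wide gap (about (650,190) in the wrist view), the gripper is clear and the polish is still standing.

```bash
python3 -c "
from plant import arm
print(arm.finish_job())"
```

```text
the job is handed in; nothing more can be done
None
```

The gauge jammed in the narrow rack at about 17 N, then went to the bottom of the wide rack and was left standing there with the polish bottle upright; I handed the job in at about 12.7 s, and no verdict was shown.

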